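Unfold the snap trivet and move the kettle onto it

TASK

First open the folding wooden trivet: lift its leaf by the tongue and swing it over until it snaps out flat. Then take the enamel kettle off the clay comal by its handle and stand it upright in the middle of the open trivet, lowering it all the way down before letting go. Do not tip the kettle on the way, and leave the two mugs and the jar where they are.

Things in the scene. Friction and masses are not known exactly. Their poses are not given: they have to be found in the camera images.
- trivet: Folding slatted wooden trivet, fixed. Origin on the worktop under the middle of the hinge; x along the hinge (24 mm high), y to the fixed half, z up. Each half is a stepped half-round, 178 mm along the hinge, reaching 86 mm from it. Folded, the leaf lies on the fixed half, feet up to 48 mm height; open, it lies flat on the -y side, making one round support, top 24 mm above the worktop.
- trivet_top (a point): Middle of the open trivet: on the hinge line, 24 mm above the worktop, at the level of the support surface. Axes as trivet. The kettle's base centre belongs here.
- leaf (a joint): Angle of the trivet's leaf (rad): 0 folded, 3.14 open flat; swings up about the trivet's +x, from its +y side over the top to its -y side. An over-centre spring presses it to the nearer end; dead centre 1.57 (leaf upright). Lifting it at the tongue takes about 3 N at first, less further up; let go above about 1.8 it snaps open by itself.
- tongue (a point): Grasp point in the leaf's tongue, a wooden tab 18 mm wide (along the hinge), 12 mm thick, sticking out from 86 to 140 mm from the hinge line. The point is 118 mm out and 8 mm above the hinge line when folded: 32 mm over the worktop, free below, tab pointing to the trivet's +y. Pinch from above, a finger on either side along the hinge. Axes turn with the leaf: x along the hinge, y outward.
- comal_top (a point): Middle of the round clay comal's flat upper face, 14 mm above the worktop; comal 216 mm across with a low rim to 20 mm height, fixed. The kettle stands on it at the start.
- kettle_mid (a point): Loose enamel kettle, about 0.6 kg (0.5 to 0.75), 160 mm high over the handle, body 128 mm across and 88 mm high, flat base 116 mm across, lid knob up to 110 mm. This point is on its axis, 80 mm above its base. Its x axis points along the fixed handle bar, toward the spout (tip 108 mm from the axis); z is up.
- kettle_bar (a point): Middle of the kettle's handle bar: a wooden bar 16 mm thick and 84 mm long, level, along the kettle's x axis, centred on the kettle's axis 152 mm above the base. Steel wires (8 mm) hold its ends. Pinch it from above with the fingers across the bar.
- kettle_base (a point): Centre of the kettle's underside. Axes as kettle_mid.
- mug_a: Bystander: enamel mug, 80 mm across and high, handle at its +y. Origin at centre of its underside, at the far side, near the middle.
- mug_b: Bystander: a second mug of the same kind, to the right of the first. Origin at centre of its underside.
- jar: Bystander: spice jar with wooden cap, 68 mm across, 100 mm high, at the far side left of the middle. Origin at centre of its underside.
- pot_holder: Bystander: flat grey hard silicone pot holder 120 x 120 x 8 mm, fixed, near side in the middle. Origin at centre of its underside.
- kettle: The same kettle; its origin is the centre of its underside.
Things that resemble listed ones, but are neither listed nor needed, are in the scene too. Leave any orange or pink look-alike of the kettle alone.

How it is judged:
On the way, in this order (a step that is already met when the one before it is completed fails the run):
1. the trivet's leaf is snapped fully open while the kettle still stands on the comal (value of joint leaf above 3 rad and horizontal distance between kettle_base and comal_top below 0.06 m and z of kettle_base in the frame of comal_top below 0.012 m), for 0.2 s.
2. the kettle is lowered to within 10 mm of the middle of the open trivet while still held (value of joint leaf above 3 rad and x of kettle_base in the frame of trivet_top between -0.025 and 0.025 m and y of kettle_base in the frame of trivet_top between -0.025 and 0.025 m and z of kettle_base in the frame of trivet_top below 0.01 m and contact force between the fingers and kettle above 1 N), for 0.05 s.
At the end, for the whole second after the job is handed in: The trivet's leaf is fully open (beyond 3.0 rad), and the kettle stands still and upright (within 0.06 rad) on the trivet, its base centre within 25 mm of the trivet's middle along and across the hinge and within 5 mm of the trivet's surface in height (value of joint leaf above 3 rad and x of kettle_base in the frame of trivet_top between -0.025 and 0.025 m and y of kettle_base in the frame of trivet_top between -0.025 and 0.025 m and z of kettle_base in the frame of trivet_top between -0.005 and 0.005 m and angle between kettle_base's own z axis and vertical below 0.06 rad and linear speed of kettle below 0.02 m/s and contact force between kettle and trivet above 2 N); the robot touches nothing.
It fails at once if the kettle is tipped by more than about 25 degrees (angle between kettle_base's own z axis and vertical above 0.45 rad).
It fails at once if a mug or the jar is pushed out of place (over 30 mm) (distance of any of mug_a, mug_b, jar from where it was at the start of the episode above 0.03 m).
It also fails if it takes over 59 s, if anything falls off the work surface, if the arm or the gripper's body presses on something with over 40 N, if the wrist force passes 120 N, or if a joint passes its speed limit or range.

ROBOT

A 7-joint arm with a two-finger parallel gripper is mounted at the origin on the work surface. World frame = base frame: x ahead of the robot, y to its left, z up, the work surface at z = 0. Lengths are in m, angles in rad, forces in N, time in s.
With the tool pointing down it reaches from about 0.425 to 0.925 m from the base axis. Payload 6.8 kg.
Tool frame: the origin (TCP) lies on the centre line of the jaws, within the pads' length; the fingertips stand 17 mm ahead of it and the grasp point (between the pads) lies 2 mm behind it; z points along the fingers, x is the direction in which the jaws open and shut, and the axes are right-handed (so a half turn about z gives the same grasp; the last joint's range is limited). The gripper opens to 85 mm and grips with 20 to 120 N. Pads are 22 mm wide; open, the fingers measure 114 mm over their backs; the gripper's body (76 mm by 85 mm) begins 54 mm behind the grasp point. The pads swing forward as they close: fully open they stand 13 mm farther back than shut.
Start: joints at [-1.296, 0.477, 0.022, 1.555, -0.011, 1.109, -0.083], TCP at [0.252, 0.626, 0.248] pointing down, gripper open.
Joint ranges: [-2.96, 2.96], [-0.34, 2.1], [-1.41, 1.46], [0.24, 2.44], [-1.37, 4.51], [0.17, 1.92], [-2.96, 2.96]. Speed limits (rad/s): [2.39, 2.39, 3.14, 3.14, 3.14, 3.14, 3.14].

INTERFACE

Orientations are given as a rotation vector (axis times angle).
In Python, from bench import r gives the robot as it stands.
- The arm moves only by the tool arm_command, never from a script. Its argument "increments" is a list of rows, each a list of 3 entries, a list of its own where there are three numbers: the shift along the world's x, y, z in m, then the turn, a rotation vector about the world's x, y, z in rad, then the opening in per cent of the stroke, from 0 (shut) to 100 (fully open). A call has 1 to 10 rows; each row is the pose to reach, as a shift and turn from the pose commanded when the call began; what a row does not reach only later rows make up. A row lasts 1/10 s, in which the tool goes at most 50 mm and 8.59 degrees, less where a joint would pass 70% of its speed; a pose out of reach is approached as far as the arm can. A call with a gripper value outside its range is refused whole. The fingers move at their own pace and stop on an object; "newtons" is the grip in N (left out, the last holds). Time passes only in rows, so rows that repeat a pose let the fingers close. It gives the time, the measured TCP pose, the force and the opening at its end, in the units of the state.
- r.get_obs(): the state, without advancing time (a new reading comes with each control period).
- r.grab_frame(name): name is "scene" or "top" or "wrist"; returns the picture (400x640x3 uint8, blue, green, red); there is no depth.
- r.camera_model(name): a dict with "camera_matrix" (3x3 intrinsics, pixels), "camera_from_world" (4x4, takes a point from world to camera coordinates). Camera axes: x right, y down, z forward; pixel columns grow to the right and rows downward; lengths in m; the calibration is good to about 2 mm. A picture is of the moment at which its call begins: read the wrist's pose just before it. camera_model takes no time and is no camera call; for the wrist camera it gives the pose at the moment of the call.
- r.hand_in(): hands the job in, once; it reports no verdict.
The state is a dict: "clock": time; "joints": joint angles; "qvel": joint speeds; "tau": joint torques, N m; "tcp_pos": TCP position; "orientation": TCP orientation; "contact_force": force on the tool from outside, world axes, zero at the start; "moment": the same for the moment, N m; "grip_width": finger opening in m.
Only numpy, scipy, OpenCV 4.12 (cv2) and the standard library are available. Lean on these libraries where they do the work, as an engineer would, in place of code of your own. Each camera call takes 0.05 s, during which the arm holds its last target. There are 200 camera calls.

## Working session

There is one attempt and no reset: what is moved stays moved. The work goes in short steps, Python scripts to look and compute and a tool call to move; the robot and the scene stay as the last step left them, time stands still between calls to the robot, and variables do not carry over. Pictures are saved under pics/ and viewed, about 8 in all and at most 12, crops included, and the job is handed in when it is done.

Besides the shell and the picture viewer there is one more tool, called after "Emit:" as name(argument=value, ...) on one line, values as JSON. arm_command: Moves the arm, as the interface text tells. Its arguments: {"type":"object","properties":{"increments":{"type":"array","items":{"type":"array"}},"newtons":{"type":"number"}},"required":["increments"]}

```bash
mkdir -p pics; ls
python3 - <<'E'
from bench import r
import cv2
for n in ("scene","top"):
    cv2.imwrite(f"pics/{n}0.png",r.grab_frame(n))
    c=r.camera_model(n);print(n,c["camera_matrix"],c["camera_from_world"])
print(r.get_obs())
E
```

```text
pics
scene [[403.14360283   0.         330.13575494]
 [  0.         403.14360283 195.22307631]
 [  0.           0.           1.        ]] [[-0.65761858  0.75322571  0.01374154  0.18554498]
 [ 0.59089043  0.52703188 -0.61080757 -0.34992129]
 [-0.4673182  -0.39355866 -0.79165983  1.78215815]
 [ 0.          0.          0.          1.        ]]
top [[361.27409552   0.         317.64307041]
 [  0.         361.27409552 196.93918242]
 [  0.           0.           1.        ]] [[ 0.02005312 -0.99945693  0.0261479   0.16034643]
 [-0.99594242 -0.02226382 -0.08719532  0.5340496 ]
 [ 0.08773012 -0.02429327 -0.99584801  1.31559327]
 [ 0.          0.          0.          1.        ]]
{'clock': 0.1, 'joints': array([-1.29610997,  0.47770844,  0.0223568 ,  1.55633242, -0.01148092,
        1.10931435, -0.08311393]), 'qvel': array([ 0.00077421,  0.0014644 ,  0.00122443, -0.0014893 ,  0.00076078,
        0.00188705, -0.00230428]), 'tau': array([ 4.71425956e-03, -5.97762573e+01,  1.61384013e+00, -2.81957549e+01,
        1.28214262e-02,  5.01982140e-03, -1.40664116e-05]), 'tcp_pos': array([0.25195102, 0.62567633, 0.24743775]), 'orientation': array([ 2.60260105e+00,  1.75772739e+00, -1.99382740e-03]), 'contact_force': array([ 0.03208266, -0.07012565,  0.138548  ]), 'moment': array([ 0.05674601,  0.00800552, -0.06240314]), 'grip_width': 0.08559759660892621}
```

View pics/top0.png

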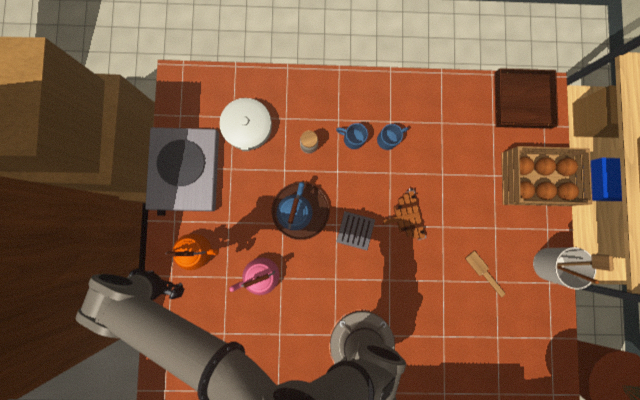

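View pics/scene0.png

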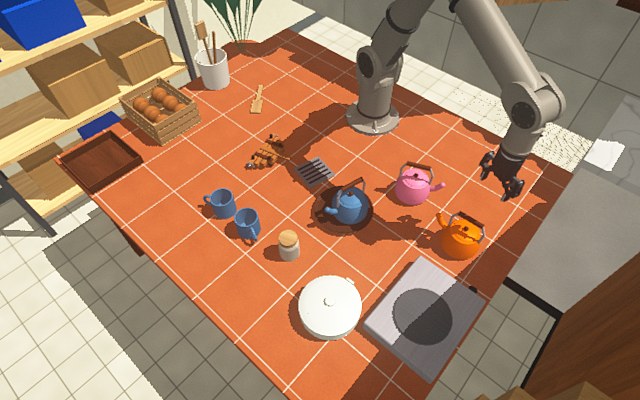

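Candidates for the kettle in the top view are blue (296,208) on the comal, orange (188,252) and pink (260,278), so I choose blue. For the trivet they are the slatted half-round at (408,212) and the grey grid pot holder at (355,230), so I choose (408,212). Next is a close crop to check both choices.

```bash
cat > h.py <<'E'
import numpy as np,cv2
from bench import r
def ray(n,uv,z):
    c=r.camera_model(n);K=c["camera_matrix"];T=c["camera_from_world"];R=T[:3,:3];o=-R.T@T[:3,3]
    d=R.T@np.linalg.inv(K)@np.array([uv[0],uv[1],1.]);return o+d*(z-o[2])/d[2]
def proj(n,p):
    c=r.camera_model(n);q=c["camera_from_world"]@np.append(p,1);q=c["camera_matrix"]@q[:3];return q[:2]/q[2]
E
python3 - <<'E'
import cv2,numpy as np
a=cv2.imread("pics/top0.png");b=cv2.imread("pics/scene0.png")
f=lambda i,x,y,w,h,s:cv2.resize(i[y:y+h,x:x+w],None,fx=s,fy=s,interpolation=cv2.INTER_CUBIC)
o=np.vstack([np.hstack([f(a,265,170,80,60,5),f(a,380,175,80,60,5)]),np.hstack([f(b,310,170,80,60,5),f(b,230,120,80,60,5)])])
cv2.imwrite("pics/crop0.png",o)
E
```

```text
(no output)
```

View pics/crop0.png

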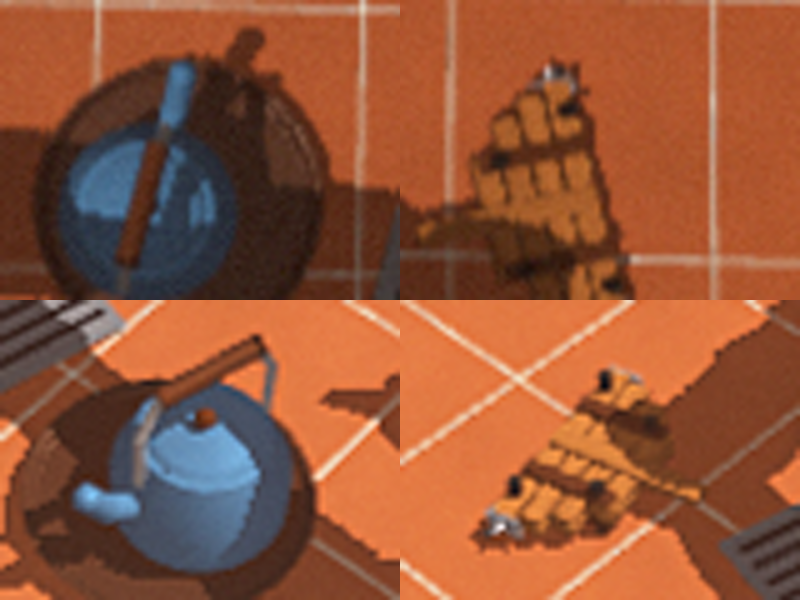

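The crop shows the blue kettle on the comal, with its bar running from (297,198) to (289,222) in the top view. In the trivet the hinge knuckles are on the right and the tongue points left, with its tip near (384,222).

Run:
```python
from h import *
T=lambda x,y:(380+(x-400)/5-.0,175+y/5); S=lambda x,y:(230+(x-400)/5,120+(y-300)/5)
tip=ray("top",T(418,235),.032);tipS=ray("scene",S(700,492),.032)
print("tongue tip",tip,tipS)
print("hingeA",ray("top",T(557,72),.024),ray("scene",S(618,375),.024))
print("hingeB",ray("top",(424,236),.024),ray("scene",S(497,528),.024))
K=lambda x,y:(265+x/5,170+y/5); KS=lambda x,y:(310+x/5,170+(y-300)/5)
for a in[(158,140),(125,262)]:print("bar top",ray("top",K(*a),.166+.008))
for a in[(160,398),(258,345)]:print("bar scene",ray("scene",KS(*a),.166+.008))
print("comal",ray("top",K(182,200),.02)) 
import cv2
a=cv2.imread("pics/top0.png");o=cv2.resize(a[180:245,360:440],None,fx=10,fy=9,interpolation=cv2.INTER_CUBIC)[:,:800]
cv2.imwrite("pics/t.png",o)
from scipy.spatial.transform import Rotation as Ro
print(Ro.from_rotvec(r.get_obs()["orientation"]).as_matrix().round(3))
for n in ["top","scene"]: print(n,proj(n,[.55,0,.024]))
```

```text
tongue tip [ 0.44278857 -0.0717535   0.032     ] [ 0.44281752 -0.06873785  0.032     ]
hingeA [ 0.56627706 -0.17699192  0.024     ] [ 0.38933743 -0.21715894  0.024     ]
hingeB [ 0.39454286 -0.22328899  0.024     ] [ 0.56965378 -0.1646582   0.024     ]
bar top [0.51205191 0.24410441 0.174     ]
bar top [0.4320389  0.26351819 0.174     ]
bar scene [0.51631979 0.2522182  0.174     ]
bar scene [0.43893031 0.27176156 0.174     ]
comal [0.48096018 0.23053891 0.02      ]
[[ 0.374  0.928 -0.   ]
 [ 0.928 -0.374 -0.002]
 [-0.002  0.    -1.   ]]
top [364.01834861 192.6761281 ]
scene [283.07559779 184.62585371]
```

View pics/t.png

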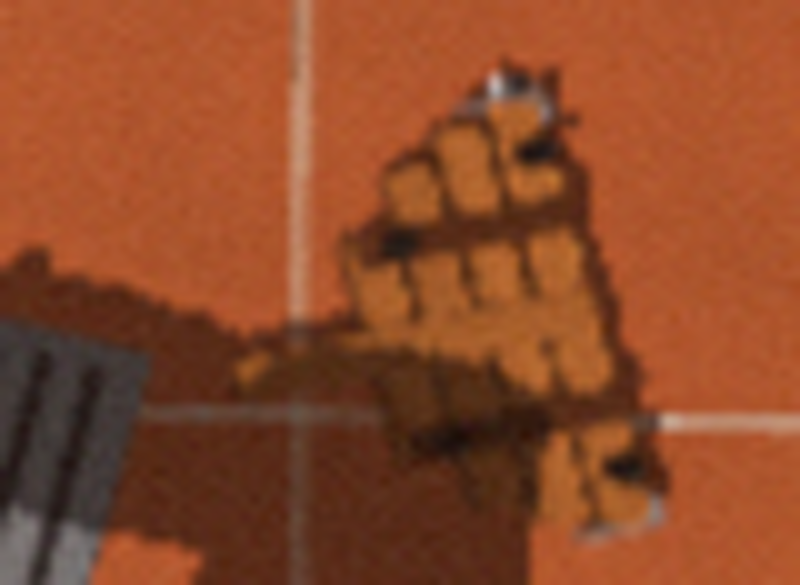

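Emit:
arm_command(increments=[[[0.04, -0.07, 0.01], [0, 0, -0.09], 100], [[0.08, -0.11, 0.02], [0, 0, -0.18], 100], [[0.1, -0.15, 0.03], [0, 0, -0.27], 100], [[0.12, -0.19, 0.03], [0, 0, -0.36], 100], [[0.14, -0.23, 0.03], [0, 0, -0.45], 100], [[0.16, -0.27, 0.03], [0, 0, -0.5], 100], [[0.18, -0.31, 0.03], [0, 0, -0.55], 100], [[0.19, -0.35, 0.03], [0, 0, -0.6], 100], [[0.2, -0.39, 0.03], [0, 0, -0.65], 100], [[0.2, -0.43, 0.03], [0, 0, -0.7], 100]])

```text
clock: 1.1
tcp_pos: [0.453, 0.1935, 0.2782]
orientation: [3.05, 0.752, 0.0]
contact_force: [0.0, -0.5, 0.4]
grip_width: 0.0856
```

Emit:
arm_command(increments=[[[0, -0.04, 0], [0, 0, -0.04], 80], [[0, -0.08, 0], [0, 0, -0.08], 60], [[0, -0.12, 0], [0, 0, -0.12], 60], [[0, -0.16, -0.01], [0, 0, -0.16], 60], [[0, -0.2, -0.02], [0, 0, -0.2], 60], [[0, -0.24, -0.04], [0, 0, -0.2], 60], [[0, -0.28, -0.06], [0, 0, -0.2], 60], [[0, -0.28, -0.07], [0, 0, -0.2], 60], [[0, -0.28, -0.07], [0, 0, -0.2], 60]])

```text
clock: 2.0
tcp_pos: [0.4508, -0.0844, 0.207]
orientation: [-3.11, -0.447, 0.005]
contact_force: [0.1, 1.7, 0.3]
grip_width: 0.0511
```

Run:
```python
from h import *
o=r.get_obs();print(o["tcp_pos"],o["orientation"],o["joints"].round(2),o["clock"])
c=r.camera_model("wrist");print(c["camera_matrix"].tolist(),c["camera_from_world"].tolist())
cv2.imwrite("pics/w1.png",r.grab_frame("wrist"))
```

```text
[ 0.45079036 -0.08442677  0.20695541] [-3.10953955 -0.44689732  0.00524401] [-0.46  0.18  0.58  2.13 -0.13  0.87  0.48] 2.0
[[311.1738390399416, 0.0, 319.74575973371543], [0.0, 311.1738390399416, 200.5905579515541], [0.0, 0.0, 1.0]] [[0.9595093544622662, 0.2816629260692636, -0.0027919128762847094, -0.4077007486279432], [0.27223154074769434, -0.9247441909239377, 0.2659664820509743, -0.22461139191421337], [0.07233109235691554, -0.25595737424527415, -0.9639782340114961, 0.2840685840595113], [0.0, 0.0, 0.0, 1.0]]
```

View pics/w1.png

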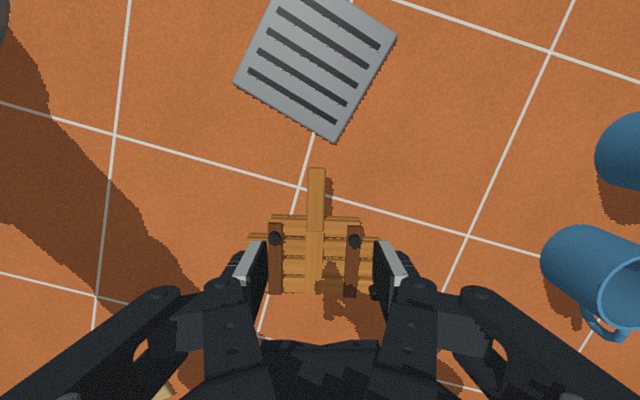

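The wrist view shows the tongue running from its tip at (317,168) down to the leaf at (316,215), nearly aligned with the jaws. The pot holder's nearest corner is at (335,143), clear of the tongue.

Run:
```python
from h import *
tip=ray("wrist",(317,168),.038);b=ray("wrist",(315.5,230),.038);e=ray("wrist",(314,290),.038)
l=ray("wrist",(248,237),.036);rr=ray("wrist",(361,217),.046);rl=ray("wrist",(271,217),.046)
print(tip,b,e);d=(tip-e)[:2];print(np.degrees(np.arctan2(d[1],d[0])));f=(rr-rl);print(f,np.degrees(np.arctan2(f[1],f[0])))
y=d/np.linalg.norm(d);print("y",y,"grasp",tip[:2]-.022*y,"hinge",tip[:2]-.14*y)
print("width",ray("wrist",(309,190),.038)-ray("wrist",(325.5,190),.038))
print("base86",ray("wrist",(316,214),.046), ray("wrist",(334,143),.008))
```

```text
[ 0.44336866 -0.0672348   0.038     ] [ 0.4597049  -0.12829437  0.038     ] [ 0.47732283 -0.19434463  0.038     ]
104.9559143963417
[0.0838642  0.02485956 0.        ] 16.5112129876171
y [-0.25807575  0.96612469] grasp [ 0.44904633 -0.08848954] hinge [ 0.47949927 -0.20249225]
width [-0.0154287  -0.00457152  0.        ]
base86 [ 0.45479612 -0.10934563  0.046     ] [ 0.45398877 -0.04217636  0.008     ]
```

Emit:
arm_command(increments=[[[-0.003, -0.005, -0.03], [0, 0, 0], 60], [[-0.003, -0.005, -0.06], [0, 0, 0], 60], [[-0.003, -0.005, -0.09], [0, 0, 0], 60], [[-0.003, -0.005, -0.12], [0, 0, 0], 60], [[-0.003, -0.005, -0.14], [0, 0, 0], 60], [[-0.003, -0.005, -0.16], [0, 0, 0], 60], [[-0.003, -0.005, -0.17], [0, 0, 0], 60], [[-0.003, -0.005, -0.177], [0, 0, 0], 60], [[-0.003, -0.005, -0.177], [0, 0, 0], 60]])

```text
clock: 2.95
tcp_pos: [0.4494, -0.0882, 0.0313]
orientation: [-3.108, -0.452, 0.0]
contact_force: [0.4, 0.1, 0.4]
grip_width: 0.0511
```

Emit:
arm_command(increments=[[[0, 0, 0], [0, 0, 0], 5], [[0, 0, 0], [0, 0, 0], 5], [[0, 0, 0], [0, 0, 0], 5], [[0, 0, 0], [0, 0, 0], 5], [[0, 0, 0], [0, 0, 0], 5], [[0, 0, 0], [0, 0, 0], 5]], newtons=35)

```text
clock: 3.55
tcp_pos: [0.4477, -0.0892, 0.032]
orientation: [-3.109, -0.447, 0.002]
contact_force: [-6.0, -0.6, 9.4]
grip_width: 0.0175
```

Run:
```python
import numpy as np
# arc shifts from grasp, TCP is 2mm below the pinch point (tool vertical)
y=np.array([-.272,.962]);R=.1183;a0=.068
for th in np.arange(0,2.21,.1):
    c=R*(np.cos(th+a0)-np.cos(a0));print(round(th,1),(c*y).round(3),round(R*(np.sin(th+a0)-np.sin(a0)),3))
```

```text
0.0 [-0.  0.] 0.0
0.1 [ 0.    -0.001] 0.012
0.2 [ 0.001 -0.004] 0.023
0.3 [ 0.002 -0.007] 0.035
0.4 [ 0.003 -0.012] 0.045
0.5 [ 0.005 -0.018] 0.056
0.6 [ 0.007 -0.024] 0.065
0.7 [ 0.009 -0.032] 0.074
0.8 [ 0.011 -0.04 ] 0.082
0.9 [ 0.014 -0.049] 0.089
1.0 [ 0.017 -0.059] 0.096
1.1 [ 0.019 -0.069] 0.101
1.2 [ 0.023 -0.08 ] 0.105
1.3 [ 0.026 -0.091] 0.108
1.4 [ 0.029 -0.102] 0.11
1.5 [ 0.032 -0.113] 0.11
1.6 [ 0.035 -0.125] 0.11
1.7 [ 0.038 -0.136] 0.108
1.8 [ 0.042 -0.147] 0.105
1.9 [ 0.045 -0.158] 0.101
2.0 [ 0.047 -0.168] 0.096
2.1 [ 0.05  -0.178] 0.09
2.2 [ 0.053 -0.187] 0.083
```

Emit:
arm_command(increments=[[[0, -0.001, 0.012], [0, 0, 0], 5], [[0.001, -0.004, 0.023], [0, 0, 0], 5], [[0.002, -0.007, 0.035], [0, 0, 0], 5], [[0.003, -0.012, 0.045], [0, 0, 0], 5], [[0.005, -0.018, 0.056], [0, 0, 0], 5], [[0.007, -0.024, 0.065], [0, 0, 0], 5], [[0.009, -0.032, 0.074], [0, 0, 0], 5], [[0.011, -0.04, 0.082], [0, 0, 0], 5], [[0.014, -0.049, 0.089], [0, 0, 0], 5]], newtons=25)

```text
clock: 4.45
tcp_pos: [0.4602, -0.1374, 0.1205]
orientation: [-3.106, -0.45, 0.009]
contact_force: [-8.1, 0.6, -4.9]
grip_width: 0.0176
```

Emit:
arm_command(increments=[[[0.003, -0.01, 0.007], [0, 0, 0], 5], [[0.005, -0.02, 0.012], [0, 0, 0], 5], [[0.009, -0.031, 0.016], [0, 0, 0], 5], [[0.012, -0.042, 0.019], [0, 0, 0], 5], [[0.015, -0.053, 0.021], [0, 0, 0], 5], [[0.018, -0.064, 0.021], [0, 0, 0], 5], [[0.021, -0.076, 0.021], [0, 0, 0], 5], [[0.024, -0.087, 0.019], [0, 0, 0], 5], [[0.028, -0.098, 0.016], [0, 0, 0], 5], [[0.031, -0.109, 0.012], [0, 0, 0], 5]])

```text
clock: 5.45
tcp_pos: [0.4888, -0.2492, 0.1325]
orientation: [-3.108, -0.448, 0.013]
contact_force: [-17.7, -4.1, 2.6]
grip_width: 0.0176
```

Emit:
arm_command(increments=[[[0.002, -0.01, -0.005], [0, 0, 0], 5], [[0.005, -0.02, -0.011], [0, 0, 0], 5], [[0.008, -0.029, -0.018], [0, 0, 0], 5], [[0.008, -0.029, -0.018], [0, 0, 0], 5]])

```text
clock: 5.85
tcp_pos: [0.4966, -0.2804, 0.1141]
orientation: [3.109, 0.444, -0.013]
contact_force: [-15.8, -6.7, 2.3]
grip_width: 0.0177
```

Run:
```python
from h import *
print(r.get_obs()["grip_width"])
a=r.grab_frame("top");b=r.grab_frame("scene")
f=lambda i,x,y:cv2.resize(i[y:y+100,x:x+100],None,fx=4,fy=4)
cv2.imwrite("pics/c2.png",np.hstack([f(a,350,160),f(b,210,80)]))
```

```text
0.017668368387057518
```

View pics/c2.png

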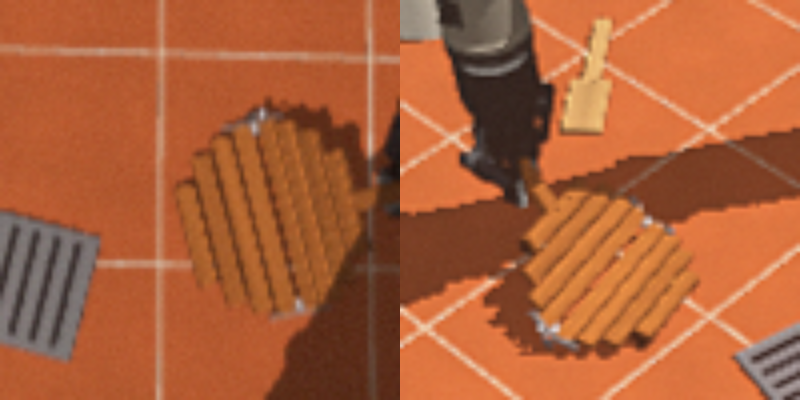

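The leaf is held past dead centre at about 2.2 rad, with the tongue still in the fingers. I'll release it so it snaps open, then lift.

Emit:
arm_command(increments=[[[0, 0, 0], [0, 0, 0], 60], [[0, 0, 0], [0, 0, 0], 60], [[0, 0, 0], [0, 0, 0], 60], [[0, 0, 0], [0, 0, 0], 60], [[0, 0, 0.02], [0, 0, 0], 60], [[0, 0.0, 0.06], [0, 0, 0], 60], [[0, 0.0, 0.1], [0, 0, 0], 60], [[0, 0.03, 0.14], [0, 0, 0], 80], [[0, 0.07, 0.17], [0, 0, 0], 100], [[0, 0.11, 0.19], [0, 0, 0], 100]])

```text
clock: 6.95
tcp_pos: [0.503, -0.1651, 0.3072]
orientation: [3.108, 0.449, 0.006]
contact_force: [1.1, 0.3, -0.5]
grip_width: 0.0851
```

Run:
```python
from h import *
o=r.get_obs();print(o["tcp_pos"],o["orientation"],o["contact_force"],o["clock"])
a=r.grab_frame("top");b=r.grab_frame("scene");w=r.grab_frame("wrist")
cv2.imwrite("pics/top3.png",a);cv2.imwrite("pics/scene3.png",b);cv2.imwrite("pics/w3.png",w)
f=lambda i,x,y:cv2.resize(i[y:y+75,x:x+100],None,fx=4,fy=4,interpolation=cv2.INTER_CUBIC)
cv2.imwrite("pics/c3.png",np.vstack([np.hstack([f(a,360,180),f(b,220,110)]),np.hstack([f(a,250,170),f(b,300,165)])]))
```

```text
[ 0.50304489 -0.16514862  0.30719396] [3.10821653 0.44930998 0.00646688] [ 1.11260598  0.25044914 -0.51906383] 6.95
```

View pics/c3.png

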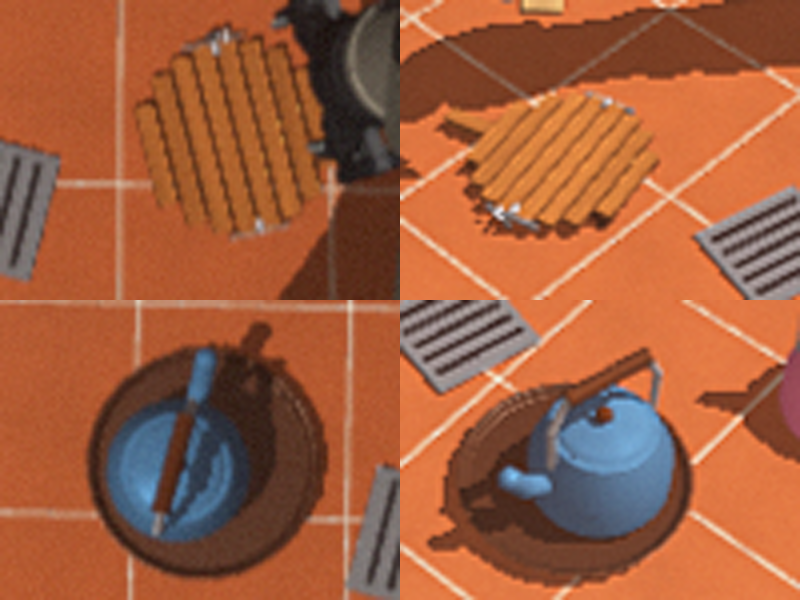

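The leaf lies flat and the trivet is a full round; the kettle still stands on the comal. I'll triangulate the bar and the hinge middle.

Run:
```python
from h import *
T=lambda x,y:(360+x/4,180+y/4); S=lambda x,y:(220+(x-400)/4,110+y/4)
for a in[T(222,38),T(260,225),T(241,131)]:print("top",ray("top",a,.024))
for a in[S(607,103),S(505,213),S(556,158)]:print("scene",ray("scene",a,.024))
P=lambda n:r.camera_model(n)["camera_matrix"]@r.camera_model(n)["camera_from_world"][:3]
tri=lambda a,b:(lambda q:(q[:3]/q[3]).ravel())(cv2.triangulatePoints(P("top"),P("scene"),np.array(a,float),np.array(b,float)))
K=lambda x,y:(250+x/4,170+(y-300)/4);KS=lambda x,y:(300+(x-400)/4,165+(y-300)/4)
s=tri(K(188,410),KS(563,402));h=tri(K(162,512),KS(650,356));m=(s+h)/2;d=s-h
print(s,h,m,np.linalg.norm(d),np.degrees(np.arctan2(d[1],d[0])))
# body silhouette
print(ray("top",K(175,462),.174),ray("scene",KS(607,378),.166))
```

```text
top [ 0.56625458 -0.19237307  0.024     ]
top [ 0.39369873 -0.22699891  0.024     ]
top [ 0.47997939 -0.2097807   0.024     ]
scene [ 0.39750411 -0.21963658  0.024     ]
scene [ 0.56957171 -0.18292755  0.024     ]
scene [ 0.48606232 -0.20074351  0.024     ]
[0.51410095 0.24430923 0.16070319] [0.42843853 0.26525802 0.15978494] [0.47126974 0.25478362 0.16024406] 0.08819152701030387 -13.74200579993931
[0.4709714  0.25235253 0.174     ] [0.47345318 0.2585042  0.166     ]
```

Emit:
arm_command(increments=[[[0, 0.04, 0], [0, 0, 0.1], 100], [[0, 0.08, 0], [0, 0, 0.2], 100], [[0, 0.12, 0], [0, 0, 0.3], 100], [[0, 0.16, 0], [0, 0, 0.4], 100], [[0, 0.2, 0], [0, 0, 0.5], 100], [[-0.01, 0.24, 0], [0, 0, 0.6], 100], [[-0.01, 0.28, 0], [0, 0, 0.7], 100], [[-0.02, 0.32, 0], [0, 0, 0.8], 100], [[-0.03, 0.36, 0], [0, 0, 0.9], 100], [[-0.03, 0.4, 0], [0, 0, 1.0], 100]])

```text
clock: 8.1
tcp_pos: [0.4715, 0.2347, 0.3038]
orientation: [-2.509, -1.89, 0.002]
contact_force: [0.1, 0.2, -0.4]
grip_width: 0.0853
```

Emit:
arm_command(increments=[[[0, 0.022, 0], [0, 0, 0.046], 100], [[0, 0.022, 0], [0, 0, 0.046], 100], [[0, 0.022, 0], [0, 0, 0.046], 100], [[0, 0.022, 0], [0, 0, 0.046], 100]])

```text
clock: 8.5
tcp_pos: [0.4729, 0.2539, 0.304]
orientation: [2.472, 1.938, -0.001]
contact_force: [-0.2, -0.5, 0.9]
grip_width: 0.0855
```

Run:
```python
from h import *
o=r.get_obs();print(o["tcp_pos"],o["orientation"],o["joints"].round(2),o["clock"])
print("tcp px",proj("wrist",o["tcp_pos"]),"bar expected",[proj("wrist",[.472+s*.971*.042,.256-s*.238*.042,.166]).round() for s in(-1,0,1)])
cv2.imwrite("pics/w4.png",r.grab_frame("wrist"))
```

```text
[0.47290576 0.25390214 0.30404717] [ 2.47155050e+00  1.93805046e+00 -1.27885761e-03] [-0.77  0.2   0.19  1.83 -0.04  1.12  0.76] 8.5
tcp px [321.32689645 271.88370024] bar expected [array([323., 145.]), array([323., 193.]), array([323., 238.])]
```

View pics/w4.png

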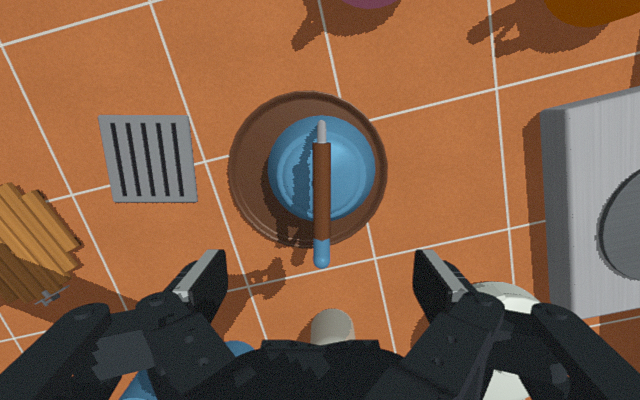

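The bar runs from (321,142) to (322,238), within 2 px of my prediction, and the jaws straddle it. I'll descend and grip.

Emit:
arm_command(increments=[[[0, 0, -0.03], [0, 0, 0], 100], [[0, 0, -0.06], [0, 0, 0], 100], [[0, 0, -0.085], [0, 0, 0], 100], [[0, 0, -0.11], [0, 0, 0], 100], [[0, 0, -0.13], [0, 0, 0], 100], [[0, 0, -0.14], [0, 0, 0], 100], [[0, 0, -0.14], [0, 0, 0], 100]])

```text
clock: 9.25
tcp_pos: [0.4718, 0.2549, 0.1634]
orientation: [2.47, 1.941, -0.004]
contact_force: [0.6, 0.3, -0.5]
grip_width: 0.0853
```

Emit:
arm_command(increments=[[[0, 0, 0], [0, 0, 0], 60], [[0, 0, 0], [0, 0, 0], 40], [[0, 0, 0], [0, 0, 0], 25], [[0, 0, 0], [0, 0, 0], 5], [[0, 0, 0], [0, 0, 0], 5], [[0, 0, 0], [0, 0, 0], 5], [[0, 0, 0], [0, 0, 0], 5], [[0, 0, 0], [0, 0, 0], 5]], newtons=60)

```text
clock: 10.05
tcp_pos: [0.4722, 0.2556, 0.1647]
orientation: [2.469, 1.943, -0.001]
contact_force: [-1.3, -3.6, 5.6]
grip_width: 0.014
```

Emit:
arm_command(increments=[[[0, 0, 0.005], [0, 0, 0], 5], [[0, 0, 0.015], [0, 0, 0], 5], [[0, 0, 0.03], [0, 0, 0], 5], [[0, 0, 0.045], [0, 0, 0], 5], [[0, 0, 0.06], [0, 0, 0], 5], [[0, 0, 0.08], [0, 0, 0], 5], [[0, 0, 0.1], [0, 0, 0], 5], [[0, 0, 0.11], [0, 0, 0], 5], [[0, 0, 0.11], [0, 0, 0], 5]])

```text
clock: 10.95
tcp_pos: [0.4726, 0.2566, 0.2756]
orientation: [-2.468, -1.944, -0.004]
contact_force: [0.3, -0.1, -6.7]
grip_width: 0.0143
```

Emit:
arm_command(increments=[[[0, -0.01, 0], [0, 0, 0], 5], [[0, -0.025, 0], [0, 0, 0], 5], [[0, -0.045, 0], [0, 0, 0], 5], [[0, -0.07, 0], [0, 0, 0], 5], [[0, -0.095, 0], [0, 0, 0], 5], [[0, -0.12, 0], [0, 0, 0], 5], [[0, -0.145, 0], [0, 0, 0], 5], [[0, -0.17, 0], [0, 0, 0], 5], [[0, -0.195, 0], [0, 0, 0], 5], [[0, -0.22, 0], [0, 0, 0], 5]])

```text
clock: 11.95
tcp_pos: [0.4708, 0.0333, 0.2734]
orientation: [-2.469, -1.941, 0.003]
contact_force: [-0.0, 0.5, -6.4]
grip_width: 0.0136
```

Emit:
arm_command(increments=[[[0, -0.025, 0], [0, 0, 0], 5], [[0, -0.05, 0], [0, 0, 0], 5], [[0, -0.075, 0], [0, 0, 0], 5], [[0, -0.1, 0], [0, 0, 0], 5], [[0, -0.125, 0], [0, 0, 0], 5], [[0, -0.15, 0], [0, 0, 0], 5], [[0.003, -0.175, 0], [0, 0, 0], 5], [[0.006, -0.2, 0], [0, 0, 0], 5], [[0.009, -0.22, 0], [0, 0, 0], 5], [[0.01, -0.235, 0], [0, 0, 0], 5]])

```text
clock: 12.95
tcp_pos: [0.4803, -0.2016, 0.2734]
orientation: [-2.471, -1.939, 0.003]
contact_force: [0.5, -0.0, -6.6]
grip_width: 0.014
```

Emit:
arm_command(increments=[[[0, -0.005, 0], [0, 0, 0], 5], [[0, -0.005, -0.01], [0, 0, 0], 5], [[0, -0.005, -0.025], [0, 0, 0], 5], [[0, -0.005, -0.04], [0, 0, 0], 5], [[0, -0.005, -0.05], [0, 0, 0], 5], [[0, -0.005, -0.05], [0, 0, 0], 5], [[0, -0.005, -0.05], [0, 0, 0], 5]])

```text
clock: 13.65
tcp_pos: [0.482, -0.2035, 0.2242]
orientation: [-2.468, -1.944, 0.0]
contact_force: [-0.4, -0.8, -6.5]
grip_width: 0.0139
```

Run:
```python
from h import *
o=r.get_obs();print(o["tcp_pos"],o["orientation"],o["contact_force"],o["moment"],o["joints"].round(2),o["clock"])
a=r.grab_frame("top");b=r.grab_frame("scene")
f=lambda i,x,y:cv2.resize(i[y:y+100,x:x+100],None,fx=4,fy=4,interpolation=cv2.INTER_CUBIC)
cv2.imwrite("pics/c5.png",np.hstack([f(a,370,150),f(b,210,70)]))
```

```text
[ 0.48204913 -0.20349069  0.22422265] [-2.46751939e+00 -1.94370786e+00  4.15825747e-04] [-0.36883737 -0.80900181 -6.54255027] [-0.0388998  -0.03851675 -0.01755725] [-0.14  0.27  0.51  1.97 -0.16  0.94  1.78] 13.65
```

View pics/c5.png

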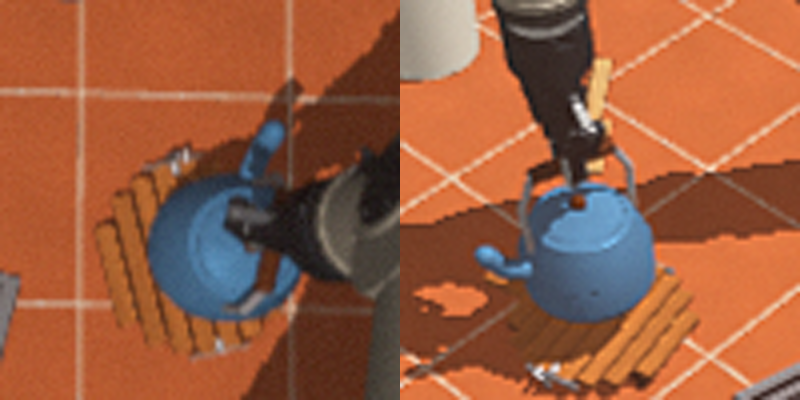

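The kettle hangs upright over the trivet. It should touch down at a TCP height of about 0.1745 m, so I'll lower in steps and watch the force.

Emit:
arm_command(increments=[[[0, 0, -0.01], [0, 0, 0], 5], [[0, 0, -0.02], [0, 0, 0], 5], [[0, 0, -0.03], [0, 0, 0], 5], [[0, 0, -0.038], [0, 0, 0], 5], [[0, 0, -0.043], [0, 0, 0], 5], [[0, 0, -0.046], [0, 0, 0], 5], [[0, 0, -0.048], [0, 0, 0], 5], [[0, 0, -0.048], [0, 0, 0], 5]])

```text
clock: 14.55
tcp_pos: [0.4822, -0.2039, 0.1763]
orientation: [2.468, 1.943, -0.0]
contact_force: [-0.7, -1.0, -6.6]
grip_width: 0.0139
```

Emit:
arm_command(increments=[[[0, 0, -0.001], [0, 0, 0], 5], [[0, 0, -0.002], [0, 0, 0], 5], [[0, 0, -0.002], [0, 0, 0], 5]])

```text
clock: 14.85
tcp_pos: [0.4826, -0.2044, 0.1749]
orientation: [2.468, 1.942, 0.001]
contact_force: [0.3, -1.2, -2.9]
grip_width: 0.0143
```

Emit:
arm_command(increments=[[[0, 0, -0.001], [0, 0, 0], 5], [[0, 0, -0.002], [0, 0, 0], 5], [[0, 0, -0.002], [0, 0, 0], 5], [[0, 0, -0.002], [0, 0, 0], 5]])

```text
clock: 15.25
tcp_pos: [0.4829, -0.2053, 0.1746]
orientation: [2.467, 1.941, 0.003]
contact_force: [-5.2, -1.4, 14.4]
grip_width: 0.0139
```

Run:
```python
from h import *
o=r.get_obs();print(o["tcp_pos"],o["contact_force"],o["moment"])
a=r.grab_frame("top");b=r.grab_frame("scene")
f=lambda i,x,y:cv2.resize(i[y:y+100,x:x+100],None,fx=4,fy=4,interpolation=cv2.INTER_CUBIC)
print("hinge ends/mid top",[((proj("top",[.482+s*.962*.089,-.204+s*.272*.089,.024])-[370,150])*4).round() for s in(-1,0,1)])
print("scene",[((proj("scene",[.482+s*.962*.089,-.204+s*.272*.089,.024])-[210,70])*4+[400,0]).round() for s in(-1,0,1)])
cv2.imwrite("pics/c6.png",np.hstack([f(a,370,150),f(b,210,70)]))
```

```text
[ 0.48294864 -0.20525551  0.17461183] [-5.210891   -1.40369657 14.36785834] [-0.1120284   1.14322298  0.01174041]
hinge ends/mid top [array([221., 342.]), array([195., 249.]), array([169., 156.])]
scene [array([642., 259.]), array([597., 314.]), array([549., 373.])]
```

View pics/c6.png

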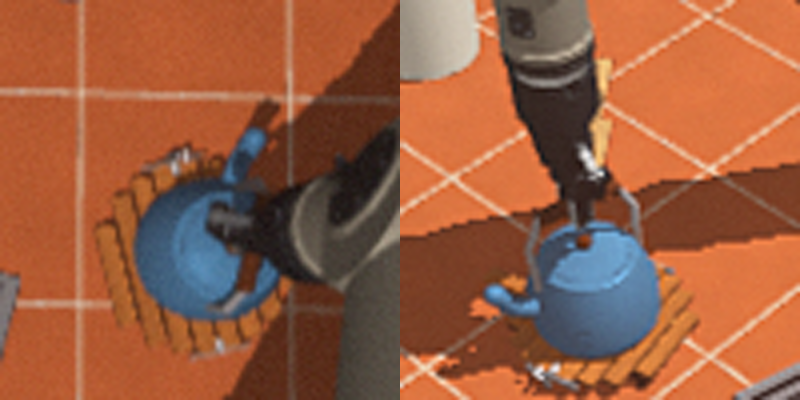

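The kettle is seated: the contact force rose to +14 N and the body is centred on the trivet in both views. I'll ease the preload, open the fingers and retreat upward.

Emit:
arm_command(increments=[[[0, 0, 0.001], [0, 0, 0], 5], [[0, 0, 0.002], [0, 0, 0], 5], [[0, 0, 0.002], [0, 0, 0], 20], [[0, 0, 0.002], [0, 0, 0], 40], [[0, 0, 0.002], [0, 0, 0], 60], [[0, 0, 0.002], [0, 0, 0], 80], [[0, 0, 0.002], [0, 0, 0], 80], [[0, 0, 0.012], [0, 0, 0], 80], [[0, 0, 0.03], [0, 0, 0], 80], [[0, 0, 0.06], [0, 0, 0], 80]])

```text
clock: 16.35
tcp_pos: [0.4811, -0.2035, 0.2323]
orientation: [-2.467, -1.942, 0.003]
contact_force: [1.3, 0.1, 0.3]
grip_width: 0.0687
```

Emit:
arm_command(increments=[[[0, 0, 0.04], [0, 0, 0], 80], [[0, 0, 0.08], [0, 0, 0], 80], [[0, 0.04, 0.1], [0, 0, 0], 80], [[0, 0.08, 0.1], [0, 0, 0], 80], [[0, 0.12, 0.1], [0, 0, 0], 80], [[0, 0.16, 0.1], [0, 0, 0], 80], [[0, 0.2, 0.1], [0, 0, 0], 80], [[0, 0.24, 0.1], [0, 0, 0], 80], [[0, 0.24, 0.1], [0, 0, 0], 80], [[0, 0.24, 0.1], [0, 0, 0], 80]])

```text
clock: 17.35
tcp_pos: [0.4821, 0.0367, 0.3328]
orientation: [2.466, 1.946, 0.0]
contact_force: [-0.2, -1.1, 0.2]
grip_width: 0.0684
```

Run:
```python
from h import *
o=r.get_obs();print(o["tcp_pos"],o["contact_force"],o["clock"])
a=r.grab_frame("top");b=r.grab_frame("scene")
f=lambda i,x,y:cv2.resize(i[y:y+100,x:x+100],None,fx=4,fy=4,interpolation=cv2.INTER_CUBIC)
cv2.imwrite("pics/c7.png",np.hstack([f(a,370,150),f(b,210,70)]))
for n,i in(("top",a),("scene",b)):
    h=cv2.cvtColor(i,cv2.COLOR_BGR2HSV);m=cv2.inRange(h,(95,80,30),(125,255,255))
    w=np.zeros_like(m);x,y=(370,150) if n=="top" else (210,70);w[y:y+100,x:x+100]=m[y:y+100,x:x+100]
    c=max(cv2.findContours(cv2.morphologyEx(w,cv2.MORPH_OPEN,np.ones((9,9))),0,2)[0],key=cv2.contourArea);e=cv2.minEnclosingCircle(c);print(n,e,ray(n,e[0],.064),"expect",proj(n,[.482,-.204,.064]))
```

```text
[0.48208061 0.03666331 0.332839  ] [-0.24173681 -1.09962109  0.18600749] 17.35Traceback (most recent call last):
  File "<stdin>", line 9, in <module>
ValueError: max() iterable argument is empty
```

View pics/c7.png

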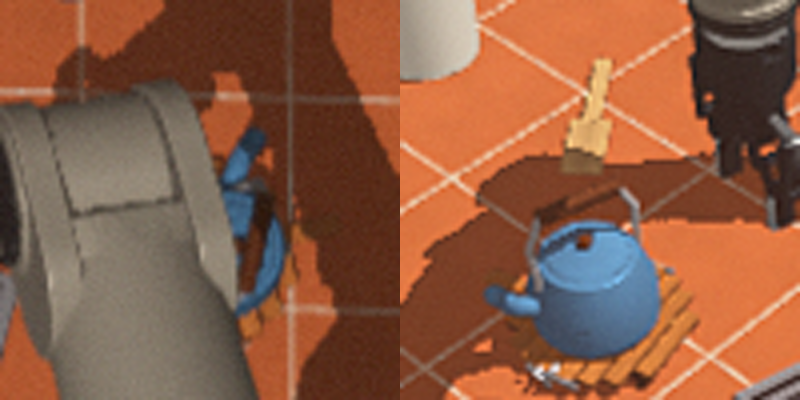

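The kettle stands upright and free on the open trivet in the scene view, but the arm blocks the top view. I'll move aside for one numeric check.

Emit:
arm_command(increments=[[[0, 0.04, 0], [0, 0, 0], 80], [[0, 0.08, 0], [0, 0, 0], 80], [[0, 0.12, 0], [0, 0, 0], 80], [[0, 0.16, 0], [0, 0, 0], 80], [[0, 0.2, 0], [0, 0, 0], 80], [[0, 0.24, 0], [0, 0, 0], 80], [[0, 0.24, 0], [0, 0, 0], 80], [[0, 0.24, 0], [0, 0, 0], 80]])

```text
clock: 18.25
tcp_pos: [0.4826, 0.2754, 0.3321]
orientation: [2.468, 1.942, -0.001]
contact_force: [-0.1, -0.8, 0.0]
grip_width: 0.0682
```

Run:
```python
from h import *
a=r.grab_frame("top");b=r.grab_frame("scene")
f=lambda i,x,y:cv2.resize(i[y:y+100,x:x+100],None,fx=4,fy=4,interpolation=cv2.INTER_CUBIC)
cv2.imwrite("pics/c8.png",np.hstack([f(a,370,150),f(b,210,70)]))
for n,i in(("top",a),("scene",b)):
    h=cv2.cvtColor(i,cv2.COLOR_BGR2HSV);m=cv2.inRange(h,(95,80,30),(125,255,255))
    w=np.zeros_like(m);x,y=(370,150) if n=="top" else (210,70);w[y:y+100,x:x+100]=m[y:y+100,x:x+100]
    w=cv2.morphologyEx(cv2.morphologyEx(w,cv2.MORPH_CLOSE,np.ones((7,7))),cv2.MORPH_OPEN,cv2.getStructuringElement(2,(13,13)))
    cs=cv2.findContours(w,0,2)[0]
    if cs:
        e=cv2.minEnclosingCircle(max(cs,key=cv2.contourArea));print(n,e,ray(n,e[0],.064))
```

```text
top ((422.0, 212.5), 18.172880172729492) [ 0.47900374 -0.20366259  0.064     ]
```

View pics/c8.png

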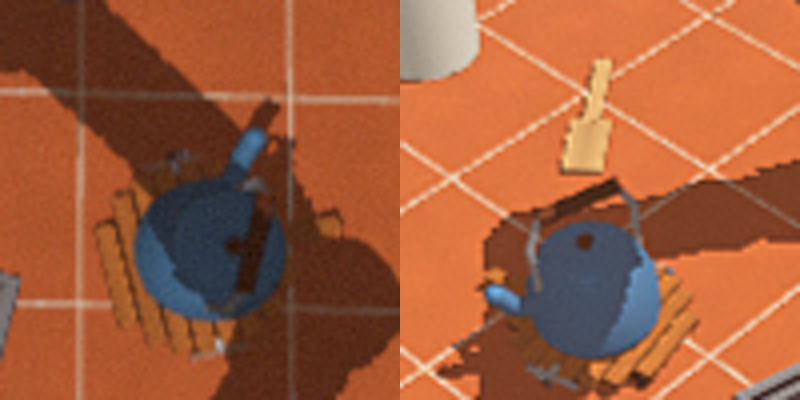

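The body centre measures (0.479, -0.204) against a trivet middle of (0.482, -0.204). The kettle is upright and the arm is clear, so I'll hand in.

```bash
python3 -c "
from bench import r
print(r.get_obs()['contact_force'],r.hand_in())"
```

```text
the job is handed in; nothing more can be done
[-0.57047991 -0.744868    0.46918303] None
```

The job is handed in at about 18 s of the 59 s allowed: the trivet is open and the blue kettle stands in the middle of it. No verdict was reported.

I swung the leaf by its tongue to about 2.2 rad and let it go; the pictures then showed it lying flat, with the kettle still on the comal. I lifted the kettle by its bar, kept it level, and lowered it until the contact force rose to +14 N. I then released it and backed off.

- **Placement:** the last top view puts the kettle's body centre about 3 mm from the trivet's middle, which I measured to within about 5 mm. The kettle looks upright in both views, and the arm is clear with near-zero contact force.
- **Checks that fell short:** the scene camera's automatic measurement of the kettle failed because of shadow, so that view was checked by eye only. The hinge's direction came out at 11–12° from the knuckles and about 16° from the tongue; I used about 16°, and this does not affect the position of the middle.
- **Bystanders:** I planned the moves clear of the mugs and the jar, but I did not measure their positions again at the end.

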